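# Assemble the cascade impactor

### The job

Put the cleaned cascade impactor back together on its base, one part after another from the bottom up: first the fine stage with the many tiny holes, then the middle stage, then the coarse stage with the four big holes, and last the inlet cone on top. Each part must be seated fully home, its spigot in the socket of the part below and shoulder on rim; leave the cassette, the tin and the vial standing about where they are.

Things in the scene. Friction and masses are not known exactly. Their poses are not given: they have to be found in the camera images.
- base: Base, fixed to the worktop: aluminium, round foot 80 mm dia, 10 high, three screws; barrel 56 mm dia with a brass hose nipple along +x (tip 53 mm off axis, 19 up). Rim 34 mm up round a socket 50 mm dia, 9 deep, one 13 mm hole in its floor. Origin: centre of underside, z up. First part seated: its underside 26 mm above the base's.
- fine_stage: Fine stage: lowest of three, 37 tiny 3 mm holes, 36 mm high, aluminium, stands upright, about 0.15 kg. Origin: centre of underside, z up. Spigot 48 mm dia, 8 mm high, foot tapered to 41; above it a flat shoulder, 56 mm barrel, solid ribbed grip collar 62 mm dia from 13 to 27 mm up; rim at 36 mm round a socket 50 mm dia, 9 deep, holes in its floor. Next part seated: its underside 28 mm above this one's.
- middle_stage: Middle stage: twelve 5.5 mm holes, 42 mm high, aluminium, stands upright, about 0.15 kg. Origin: centre of underside, z up. Spigot 48 mm dia, 8 mm high, foot tapered to 41; above it a flat shoulder, 56 mm barrel, solid ribbed grip collar 62 mm dia from 13 to 27 mm up; rim at 42 mm round a socket 50 mm dia, 9 deep, holes in its floor. Next part seated: its underside 34 mm above this one's.
- coarse_stage: Coarse stage: tallest of three, four 11 mm holes, 50 mm high, aluminium, stands upright, about 0.15 kg. Origin: centre of underside, z up. Spigot 48 mm dia, 8 mm high, foot tapered to 41; above it a flat shoulder, 56 mm barrel, solid ribbed grip collar 62 mm dia from 13 to 27 mm up; rim at 50 mm round a socket 50 mm dia, 9 deep, holes in its floor. Next part seated: its underside 42 mm above this one's.
- inlet_cone: Inlet cone, top part, aluminium, stands upright, about 0.15 kg. Origin: centre of underside, z up. Spigot 48 mm dia, 8 mm high, foot tapered to 41; above it a flat shoulder, 56 mm barrel, solid ribbed grip collar 62 mm dia from 13 to 27 mm up; from 31 mm it narrows as a cone to an upright tube 20 mm dia, open end 56 mm up. No socket.
- cassette: Bystander: white flat round filter cassette with a red line, 54 mm in diameter, 27 mm high, loose. Origin: centre of its underside.
- tin: Bystander: small round tin with a red lid, 64 mm in diameter, 42 mm high, loose. Origin: centre of its underside.
- vial: Bystander: small brown glass vial with a blue cap, 24 mm in diameter, 62 mm high, standing loose. Origin: centre of its underside.
Mind the look-alikes: they are no part of the job. Leave any green or turquoise look-alike of the fine_stage alone.

How it is judged:
By the outcome, as a careful person would: the job done as asked, in the order asked, and still so for the second after the job is handed in, with the robot touching nothing.
It also fails if it takes over 96 s, if anything falls off the work surface, if the arm or the gripper's body presses on something with over 40 N, if the wrist force passes 120 N, or if a joint passes its speed limit or range.

### The arm

A 7-joint arm with a two-finger parallel gripper is mounted at the origin on a cart in front of the work surface, level with it; the furniture and walls round the work are solid. World frame = base frame: x ahead of the robot, y to its left, z up, the work surface at z = 0. Lengths are in m, angles in rad, forces in N, time in s.
With the tool pointing down it reaches from about 0.425 to 0.875 m from the base axis. Payload 8.4 kg.
Tool frame: the origin (TCP) lies midway between the tips of the shut fingers; the grasp point (between the pads) lies 19 mm behind it; z points along the fingers, y is the line along which they close (so a half turn about z gives the same grasp; the last joint's range is limited). The gripper opens to 87 mm and grips with 3 to 60 N. Pads are 19 mm wide; open, the fingers measure 117 mm over their backs; the gripper's body (75 mm by 190 mm) begins 51 mm behind the grasp point.
Start: joints at [-1.29, 0.333, 0.04, 1.465, -0.013, 1.343, -0.059], TCP at [0.241, 0.604, 0.223] pointing down, gripper open.
Joint ranges: [-2.58, 2.58], [-0.38, 2.09], [-1.3, 1.39], [0.25, 2.4], [-1.5, 4.64], [0.08, 2.09], [-2.65, 2.65]. Speed limits (rad/s): [2.22, 2.22, 2.79, 2.79, 3.14, 3.14, 3.14].

### API

Orientations are given as a unit quaternion [x, y, z, w].
In Python, from station import r, imaging gives the robot as it stands. The module is installed in compiled form; this text tells all that it offers.
- The arm moves only by the shell command python3 -m pendant 'ROWS' [FORCE]. ROWS is JSON, a list of rows, each an object of numbers: "x", "y", "z": the shift along the tool's x, y, z normalised to -1 to 1, where 1 is 0.15 m; "rx", "ry", "rz": the turn, a rotation vector about the tool's x, y, z normalised to -1 to 1, where 1 is 90 degrees; "fingers": the closure in counts, from 0 (fully open) to 255 (shut). In form: [{"x": .., "y": .., "z": .., "rx": .., "ry": .., "rz": .., "fingers": ..}, ...]. A call has 1 to 5 rows; each row shifts and turns the commanded pose from where the row before left it, along the tool's axes as they then stand; what a row does not reach is not made up. A row lasts 1/8 s, in which the tool goes at most 62.5 mm and 10.7 degrees, less where a joint would pass 70% of its speed; a pose out of reach is approached as far as the arm can. A call with a number of a shift or a turn outside -1 to 1 is refused whole. A call with a gripper value outside its range is refused whole. The fingers move at their own pace and stop on an object; FORCE is the grip in N (left out, the last holds). Time passes only in rows, so rows that do not move let the fingers close. It gives the time, the measured TCP pose, the force, the opening and the grip force at its end, in the units of the state.
- r.read_state(): the state, without advancing time (a new reading comes with each control period).
- imaging.snapshot(name): name is "scene" or "top"; returns a dict with "pixels" (420x560x3 uint8, red, green, blue), "fovy" (degrees; the focal length in pixels is half the picture's height over the tangent of half this angle, whatever the lens; pixels are square), "cx", "cy" (the principal point, pixels), "R" (3x3) and "t" (3): a world point X has camera coordinates R X + t. Camera axes: x right, y down, z forward; pixel columns grow to the right and rows downward; lengths in m; the calibration is good to about 2 mm. A picture is of the moment at which its call begins. There is no depth.
- r.close_job(): hands the job in; it is judged then, once.
The state is a dict: "time": time; "q": joint angles; "qd": joint speeds; "effort": joint torques, N m; "tool_pos": TCP position; "tool_rot": TCP orientation; "wrist_force": force on the tool from outside, world axes, zero at the start; "wrist_torque": the same for the moment, N m; "grip_width": finger opening in m; "grasp_force": force on a finger pad.
Only numpy, scipy, OpenCV 4.12 (cv2) and the standard library are available. Lean on these libraries where they do the work, as an engineer would, in place of code of your own. Each camera call takes 0.05 s, during which the arm holds its last target. There are 200 camera calls.

## Working session

There is one attempt and no reset: what is moved stays moved. The work goes in short steps, Python scripts to look and compute and a shell command to move; the robot and the scene stay as the last step left them, time stands still between calls to the robot, and variables do not carry over. Pictures are saved under pics/ and viewed, at most 14 in all, crops included, and the job is handed in when it is done.

```bash
mkdir -p pics; cat > h.py <<'E'
import numpy as np, cv2
from station import r, imaging
def snap(n, f):
    s=imaging.snapshot(n); cv2.imwrite(f'pics/{f}.png', s['pixels'][:,:,::-1]); return s
def ray(s,u,v,z):
    f=210/np.tan(np.radians(s['fovy'])/2); R=np.array(s['R']);t=np.array(s['t'])
    d=R.T@np.array([(u-s['cx'])/f,(v-s['cy'])/f,1]); c=-R.T@t
    return c+d*(z-c[2])/d[2]
def proj(s,X):
    f=210/np.tan(np.radians(s['fovy'])/2); p=np.array(s['R'])@np.array(X)+np.array(s['t'])
    return s['cx']+f*p[0]/p[2], s['cy']+f*p[1]/p[2]
E
python3 - <<'E'
from h import *
for n in('scene','top'):
    s=snap(n,n+'0'); print(n,s['fovy'],s['cx'],s['cy'],-np.array(s['R']).T@s['t'],np.round(s['R'],3).tolist())
st=r.read_state(); print(st)
E
```

```text
scene 46.74259090363697 281.32795066995317 219.54138615061726 [-0.12779171 -0.95300974  0.57574081] [[0.75, -0.661, -0.007], [-0.316, -0.35, -0.882], [0.58, 0.664, -0.472]]
top 47.043073357824795 280.0228671724564 207.03167467984062 [ 0.35695819 -0.20554354  1.31212097] [[-0.012, -1.0, 0.005], [-0.99, 0.011, -0.139], [0.139, -0.007, -0.99]]
{'time': 0.1, 'q': array([-1.29018694,  0.3338564 ,  0.03986599,  1.46615675, -0.01338773,
        1.34331498, -0.05848582]), 'qd': array([ 0.00028955, -0.00217944,  0.00244319, -0.00291024,  0.00172791,
       -0.00055226,  0.00266625]), 'effort': array([ 3.25430796e-03, -6.57803321e+01,  1.33953642e+00, -4.04705679e+01,
       -5.95803070e-02,  4.07495548e-02,  5.22962443e-05]), 'tool_pos': array([0.24085139, 0.60327936, 0.22175044]), 'tool_rot': array([ 1.88761025e-01,  9.82022777e-01, -7.29914965e-04, -8.52820418e-05]), 'wrist_force': array([0.38664767, 0.1783387 , 0.58178327]), 'wrist_torque': array([0.0633157 , 0.01210781, 0.0141741 ]), 'grasp_force': 0.0, 'grip_width': 0.08729337233840018}
```

View pics/scene0.png

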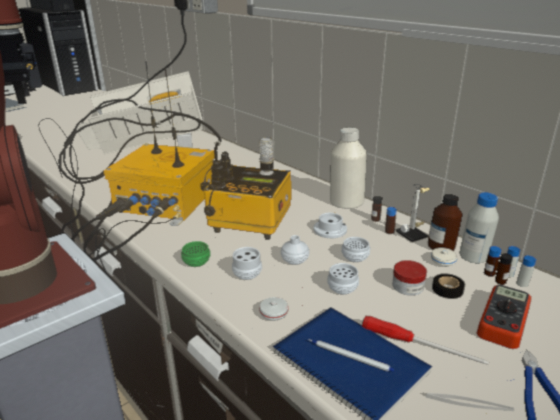

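View pics/top0.png

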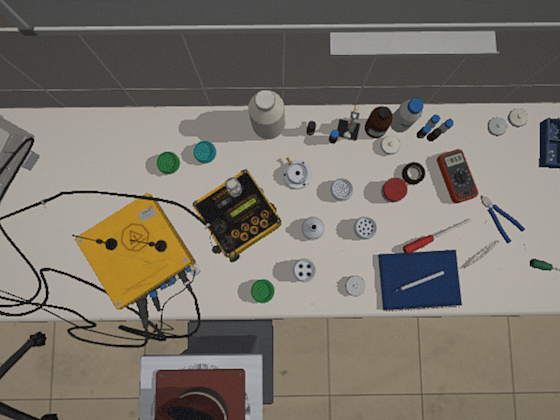

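Candidates in top: fine-like: grey (342,188), green (168,162), turquoise (205,152), green (262,291). Only the grey one with tiny holes fits. Middle (366,228), coarse (304,269), cone (313,229), base (296,174). Confirm in an enlarged crop.

```bash
python3 - <<'E'
from h import *
a=cv2.imread('pics/top0.png')[150:310,240:440]; cv2.imwrite('pics/c1.png',cv2.resize(a,None,fx=3.75,fy=3.75,interpolation=cv2.INTER_CUBIC)[:600])
b=cv2.imread('pics/scene0.png')[200:330,170:370]; cv2.imwrite('pics/c2.png',cv2.resize(b,None,fx=4,fy=4,interpolation=cv2.INTER_CUBIC))
E
```

```text
(no output)
```

View pics/c1.png

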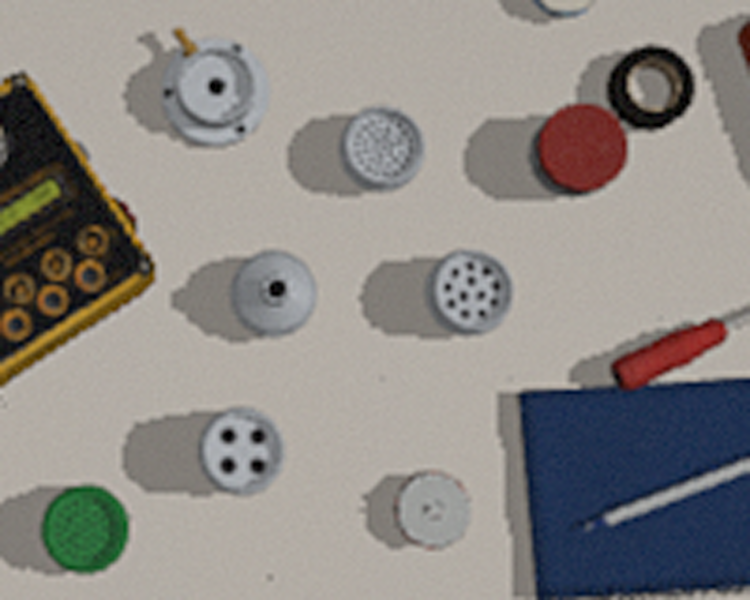

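View pics/c2.png

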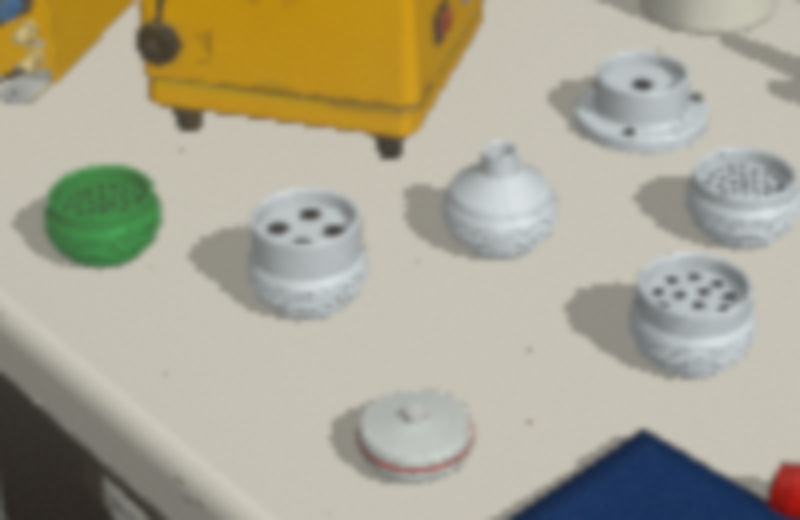

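```bash
cat >> h.py <<'E'
def dark(s,u,v,rad,thr):
    g=cv2.cvtColor(s['pixels'],cv2.COLOR_RGB2GRAY).astype(float)
    yy,xx=np.mgrid[:420,:560]; 
    for _ in range(5):
        w=np.clip(thr-g,0,None)*(np.hypot(xx-u,yy-v)<rad); u,v=(w*xx).sum()/w.sum(),(w*yy).sum()/w.sum()
    return u,v
E
python3 - <<'E'
from h import *
T=dict(base=(297.6,173,4,.025,110),fine=(342,189,7,.027,170),middle=(365.5,227.7,8,.033,130),coarse=(305,269,8,.041,110),cone=(313.5,227.5,3.5,.054,110))
S=dict(base=(170+642/4,200+84/4,4,.025,110),fine=(170+743/4,200+176/4,7,.027,150),middle=(170+695/4,200+285/4,8,.033,120),coarse=(170+306/4,200+227/4,9,.041,110),cone=(170+498/4,200+152/4,3,.054,110))
t=imaging.snapshot('top');s=imaging.snapshot('scene')
for k in T:
    for c,D in((t,T),(s,S)):
        u,v,rad,z,th=D[k]; p=dark(c,u,v,rad,th); print(k,np.round(p,1),np.round(ray(c,*p,z),4),end=' ')
    print()
for k,u,v,z in(('cass',355,286,.027),('tin',395,189,.042)): print(k,ray(t,u,v,z))
E
```

```text
base [297.2 172.6] [ 0.6322 -0.2623  0.025 ] base [330.1 220.7] [ 0.6322 -0.2606  0.025 ] 
fine [346.6 188.2] [ 0.5874 -0.3952  0.027 ] fine [364.3 242.7] [ 0.6112 -0.3836  0.027 ] 
middle [369.6 226. ] [ 0.4833 -0.4525  0.033 ] middle [352.9 271.9] [ 0.5    -0.4476  0.033 ] 
coarse [304.4 269.9] [ 0.3694 -0.2762  0.041 ] coarse [245.8 255.7] [ 0.3722 -0.2698  0.041 ] 
cone [313.4 226.6] [ 0.4815 -0.3011  0.054 ] cone [nan nan] [nan nan nan] 
cass [ 0.32591896 -0.40931444  0.027     ]
tin [ 0.58118226 -0.52257759  0.042     ]h.py:16: RuntimeWarning: invalid value encountered in scalar divide
  w=np.clip(thr-g,0,None)*(np.hypot(xx-u,yy-v)<rad); u,v=(w*xx).sum()/w.sum(),(w*yy).sum()/w.sum()
```

```bash
cat >> h.py <<'E'
H=dict(base=[(.04,0),(.04,.01),(.028,.034)],**{k:[(.0205,0),(.031,.013),(.031,.027),(rr,z)] for k,rr,z in(('fine',.028,.036),('middle',.028,.042),('coarse',.028,.05),('cone',.01,.056))})
G=dict(base=(.632,-.262),fine=(.594,-.383),middle=(.485,-.443),coarse=(.370,-.275),cone=(.4815,-.301))
def hullc(P):
    h=cv2.convexHull(np.float32(P)); m=cv2.moments(h); return np.array([m['m10']/m['m00'],m['m01']/m['m00']]),m['m00']
a_=np.linspace(0,2*np.pi,60)
def model(s,k,x,y,z0=0):
    return hullc([proj(s,(x+q*np.cos(a),y+q*np.sin(a),z0+z)) for q,z in H[k] for a in a_])
def locate(s,k,xy=None,th=2):
    from scipy.optimize import fsolve
    xy=xy or G[k]
    p=s['pixels'].astype(int); m=cv2.medianBlur((((p[...,2]-p[...,0])>th)*255).astype(np.uint8),3)
    n,l,st,c=cv2.connectedComponentsWithStats(m)
    mc,ma=model(s,k,*xy); i=min(range(1,n),key=lambda j:np.hypot(*(c[j]-mc))+(1e3 if st[j,4]<60 else 0))
    cs,_=cv2.findContours((l==i).astype(np.uint8),cv2.RETR_EXTERNAL,cv2.CHAIN_APPROX_NONE); cc,A=hullc(max(cs,key=len)[:,0])
    return np.round(fsolve(lambda q:model(s,k,*q)[0]-cc,xy),4), round(A/ma,2)
E
python3 - <<'E'
from h import *
t=imaging.snapshot('top');s=imaging.snapshot('scene')
for k in G: print(k,*[locate(c,k,th=th) for c in(t,s) for th in (-6,2)])
print(t['pixels'][188,335:350],t['pixels'][230,330:340])
E
```

```text
base (array([ 0.6321, -0.2622]), 0.96) (array([ 0.6318, -0.2623]), 0.87) (array([ 0.6323, -0.2604]), 0.93) (array([ 0.6325, -0.2607]), 0.82)
fine (array([ 0.5861, -0.3818]), 0.95) (array([ 0.586, -0.382]), 0.82) (array([ 0.5852, -0.3804]), 0.94) (array([ 0.5855, -0.3808]), 0.84)
middle (array([ 0.4804, -0.441 ]), 0.94) (array([ 0.4808, -0.4415]), 0.84) (array([ 0.4794, -0.4398]), 0.97) (array([ 0.4799, -0.4397]), 0.88)
coarse (array([ 0.3696, -0.2755]), 0.94) (array([ 0.3702, -0.2754]), 0.84) (array([ 0.3688, -0.2748]), 0.95) (array([ 0.3684, -0.2752]), 0.82)
cone (array([ 0.4809, -0.3004]), 0.95) (array([ 0.4818, -0.3011]), 0.83) (array([ 0.4802, -0.3002]), 0.92) (array([ 0.4807, -0.3007]), 0.81)
[[136 141 142]
 [152 155 160]
 [139 141 144]
 [158 163 166]
 [150 153 158]
 [133 136 140]
 [141 143 147]
 [137 141 144]
 [137 139 143]
 [120 121 127]
 [132 132 136]
 [122 126 130]
 [143 145 147]
 [145 148 152]
 [111 115 117]] [[179 173 165]
 [180 176 167]
 [177 171 165]
 [182 174 167]
 [183 177 168]
 [171 167 158]
 [139 135 128]
 [124 122 115]
 [127 121 117]
 [129 123 118]]
```

```bash
python3 - <<'E'
from h import *
from scipy.optimize import least_squares
t=imaging.snapshot('top');s=imaging.snapshot('scene')
def tri(a,b):
    return np.round(least_squares(lambda X:np.r_[np.subtract(proj(t,X),a),np.subtract(proj(s,X),b)],[.4,0,.1]).x,3)
# box1 top, antenna, box2 corners, bottle cap
print('ant far tip',tri((75,235),(148,62)),'ant base',tri((110,244),(156,150)),'ant2 base',tri((160,246),(178,162)))
print('box2 right corner',tri((283,224),(291,173)),'bottle',tri((265,99),(349,131)),'box2 jack top',tri((233,184),(266,142)))
for z in(.2,.3,.4,.5): print(z,ray(s,148,62,z))
E
```

```text
ant far tip [0.441 0.194 0.356] ant base [0.437 0.204 0.126] ant2 base [0.431 0.081 0.129]
box2 right corner [ 0.498 -0.237  0.175] bottle [ 0.777 -0.18   0.196] box2 jack top [ 0.57  -0.103  0.196]
0.2 [0.84589555 1.00418492 0.2       ]
0.3 [0.58675754 0.48329536 0.3       ]
0.4 [ 0.32761953 -0.0375942   0.4       ]
0.5 [ 0.06848152 -0.55848376  0.5       ]
```

```bash
python3 -m pendant '[{"z":-0.4,"rz":0.115},{"z":-0.4,"rz":0.115},{"z":-0.4,"rz":0.115},{"z":-0.4,"rz":0.115},{"z":-0.4,"rz":0.115}]' 30
```

```text
invalid input
```

```bash
python3 -m pendant '[{"x":0,"y":0,"z":-0.4,"rx":0,"ry":0,"rz":0.115,"fingers":0},{"x":0,"y":0,"z":-0.4,"rx":0,"ry":0,"rz":0.115,"fingers":0},{"x":0,"y":0,"z":-0.4,"rx":0,"ry":0,"rz":0.115,"fingers":0},{"x":0,"y":0,"z":-0.4,"rx":0,"ry":0,"rz":0.115,"fingers":0},{"x":0,"y":0,"z":0,"rx":0,"ry":0,"rz":0.115,"fingers":0}]' 30
```

```text
time: 1.02
tool_pos: [0.2414, 0.6044, 0.4684]
tool_rot: [0.601, 0.799, 0.004, -0.001]
wrist_force: [-0.7, 0.2, -1.0]
grip_width: 0.087
grasp_force: 0.0
```

```bash
python3 -m pendant '[{"x":0,"y":0,"z":0,"rx":0,"ry":0,"rz":0.09,"fingers":0},{"x":0,"y":0,"z":0,"rx":0,"ry":0,"rz":0.089,"fingers":0},{"x":-0.386,"y":0.135,"z":0,"rx":0,"ry":0,"rz":0,"fingers":0},{"x":-0.386,"y":0.135,"z":0,"rx":0,"ry":0,"rz":0,"fingers":0},{"x":-0.386,"y":0.135,"z":0,"rx":0,"ry":0,"rz":0,"fingers":0}]'
python3 -m pendant '[{"x":-0.386,"y":0.135,"z":0,"rx":0,"ry":0,"rz":0,"fingers":0},{"x":-0.386,"y":0.135,"z":0,"rx":0,"ry":0,"rz":0,"fingers":0},{"x":-0.386,"y":0.135,"z":0,"rx":0,"ry":0,"rz":0,"fingers":0},{"x":-0.386,"y":0.135,"z":0,"rx":0,"ry":0,"rz":0,"fingers":0},{"x":-0.386,"y":0.135,"z":0,"rx":0,"ry":0,"rz":0,"fingers":0}]'
```

```text
time: 1.65
tool_pos: [0.3034, 0.4284, 0.4625]
tool_rot: [0.705, 0.709, 0.0, -0.0]
wrist_force: [1.4, -0.8, 1.1]
grip_width: 0.0868
grasp_force: 0.0
time: 2.28
tool_pos: [0.4064, 0.1393, 0.4627]
tool_rot: [0.705, 0.709, 0.0, -0.0]
wrist_force: [1.2, 0.8, -0.1]
grip_width: 0.0872
grasp_force: 0.0
```

```bash
python3 -m pendant '[{"x":-0.385,"y":0.133,"z":0,"rx":0,"ry":0,"rz":0,"fingers":0},{"x":-0.385,"y":0.133,"z":0,"rx":0,"ry":0,"rz":0,"fingers":0},{"x":-0.385,"y":0.133,"z":0,"rx":0,"ry":0,"rz":0,"fingers":0},{"x":-0.385,"y":0.133,"z":0,"rx":0,"ry":0,"rz":0,"fingers":0},{"x":-0.385,"y":0.133,"z":0,"rx":0,"ry":0,"rz":0,"fingers":0}]'
python3 -m pendant '[{"x":-0.385,"y":0.133,"z":0,"rx":0,"ry":0,"rz":0,"fingers":0},{"x":-0.385,"y":0.133,"z":0,"rx":0,"ry":0,"rz":0,"fingers":0},{"x":-0.385,"y":0.133,"z":0,"rx":0,"ry":0,"rz":0,"fingers":0},{"x":-0.385,"y":0.133,"z":0.2,"rx":0,"ry":0,"rz":0,"fingers":0},{"x":0,"y":0,"z":0.4,"rx":0,"ry":0,"rz":0,"fingers":0}]'
python3 -m pendant '[{"x":0,"y":0,"z":0.4,"rx":0,"ry":0,"rz":0,"fingers":0},{"x":0,"y":0,"z":0.4,"rx":0,"ry":0,"rz":0,"fingers":0},{"x":0,"y":0,"z":0.4,"rx":0,"ry":0,"rz":0,"fingers":0},{"x":0,"y":0,"z":0.2,"rx":0,"ry":0,"rz":0,"fingers":0},{"x":0,"y":0,"z":0,"rx":0,"ry":0,"rz":0,"fingers":0}]'
python3 -c "
from h import *
t=snap('scene','s1');print(proj(t,r.read_state()['tool_pos']),r.read_state()['q'])"
```

```text
time: 2.9
tool_pos: [0.5076, -0.1486, 0.4632]
tool_rot: [0.704, 0.71, 0.002, 0.0]
wrist_force: [2.0, 0.6, -1.1]
grip_width: 0.0871
grasp_force: 0.0
time: 3.52
tool_pos: [0.5762, -0.3568, 0.3776]
tool_rot: [0.71, 0.704, -0.002, 0.003]
wrist_force: [0.5, -0.8, 0.2]
grip_width: 0.0872
grasp_force: 0.0
time: 4.15
tool_pos: [0.5789, -0.3457, 0.1657]
tool_rot: [0.706, 0.709, -0.001, -0.001]
wrist_force: [-0.5, -0.3, -0.7]
grip_width: 0.0873
grasp_force: 0.0
(np.float64(345.5897631566466), np.float64(182.60870236575855)) [-0.22963163  0.61570455  1.05170717  1.50487376 -0.54119479  1.33508503
  0.87322362]
```

View pics/s1.png

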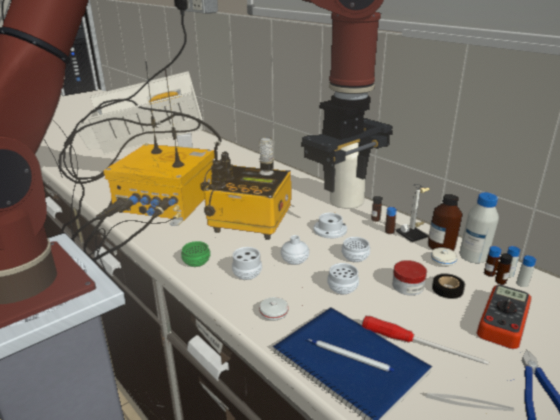

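Picture: gripper at (345,165) above the base/fine stage, body's long side along the closing direction (world x), all parts untouched.

```bash
python3 -m pendant '[{"x":-0.237,"y":0.045,"z":0,"rx":0,"ry":0,"rz":0,"fingers":0},{"x":0,"y":0,"z":0.35,"rx":0,"ry":0,"rz":0,"fingers":0},{"x":0,"y":0,"z":0.25,"rx":0,"ry":0,"rz":0,"fingers":0},{"x":0,"y":0,"z":0,"rx":0,"ry":0,"rz":0,"fingers":0}]'; python3 -c "
from h import *
for n in('scene',): print(r.read_state()['q'])"
```

```text
time: 4.7
tool_pos: [0.5864, -0.3821, 0.0774]
tool_rot: [0.706, 0.709, -0.0, 0.0]
wrist_force: [-0.2, 0.4, 0.8]
grip_width: 0.0868
grasp_force: 0.0
[-0.11889188  0.7337728   0.96841515  1.52307418 -0.62739195  1.21984132
  0.95339594]
```

```bash
python3 -m pendant '[{"x":0,"y":0,"z":0.25,"rx":0,"ry":0,"rz":0,"fingers":0},{"x":0,"y":0,"z":0.22,"rx":0,"ry":0,"rz":0,"fingers":0},{"x":0,"y":0,"z":0,"rx":0,"ry":0,"rz":0,"fingers":0},{"x":0,"y":0,"z":0,"rx":0,"ry":0,"rz":0,"fingers":255},{"x":0,"y":0,"z":0,"rx":0,"ry":0,"rz":0,"fingers":255}]' 30
python3 -m pendant '[{"x":0,"y":0,"z":0,"rx":0,"ry":0,"rz":0,"fingers":255},{"x":0,"y":0,"z":0,"rx":0,"ry":0,"rz":0,"fingers":255},{"x":0,"y":0,"z":0,"rx":0,"ry":0,"rz":0,"fingers":255}]' 30
```

```text
time: 5.32
tool_pos: [0.5879, -0.3836, 0.01]
tool_rot: [0.706, 0.709, 0.0, 0.003]
wrist_force: [0.3, 0.2, 0.8]
grip_width: 0.0742
grasp_force: 0.0
time: 5.7
tool_pos: [0.5871, -0.383, 0.0085]
tool_rot: [0.706, 0.708, 0.0, 0.002]
wrist_force: [-1.7, 0.7, 6.4]
grip_width: 0.0615
grasp_force: 30.0
```

```bash
python3 -m pendant '[{"x":0,"y":0,"z":-0.3,"rx":0,"ry":0,"rz":0,"fingers":255},{"x":0,"y":0,"z":-0.3,"rx":0,"ry":0,"rz":0,"fingers":255},{"x":0.267,"y":0.1,"z":0,"rx":0,"ry":0,"rz":0,"fingers":255},{"x":0.267,"y":0.1,"z":0,"rx":0,"ry":0,"rz":0,"fingers":255},{"x":0.267,"y":0.1,"z":0,"rx":0,"ry":0,"rz":0,"fingers":255}]'
python3 -m pendant '[{"x":0,"y":0,"z":0,"rx":0,"ry":0,"rz":0,"fingers":255},{"x":0,"y":0,"z":0,"rx":0,"ry":0,"rz":0,"fingers":255}]'
python3 - <<'E'
from h import *
t=snap('top','t2'); s=snap('scene','s2')
a=t['pixels'][130:230,250:350,::-1]; b=s['pixels'][140:240,280:380,::-1]
cv2.imwrite('pics/c3.png',cv2.resize(np.hstack([a,b]),None,fx=4,fy=4,interpolation=cv2.INTER_CUBIC)); print(r.read_state()['q'].round(2), r.read_state()['tool_pos'])
E
```

```text
time: 6.32
tool_pos: [0.6315, -0.2607, 0.0973]
tool_rot: [0.706, 0.708, 0.0, 0.001]
wrist_force: [0.6, -0.2, -1.9]
grip_width: 0.061
grasp_force: 30.0
time: 6.58
tool_pos: [0.6308, -0.2625, 0.0972]
tool_rot: [0.706, 0.708, -0.0, 0.001]
wrist_force: [0.0, -0.6, -0.9]
grip_width: 0.0611
grasp_force: 30.0
[-0.34  0.69  1.    1.56 -0.6   1.23  0.77] [ 0.63032875 -0.26376368  0.09742978]
```

View pics/c3.png

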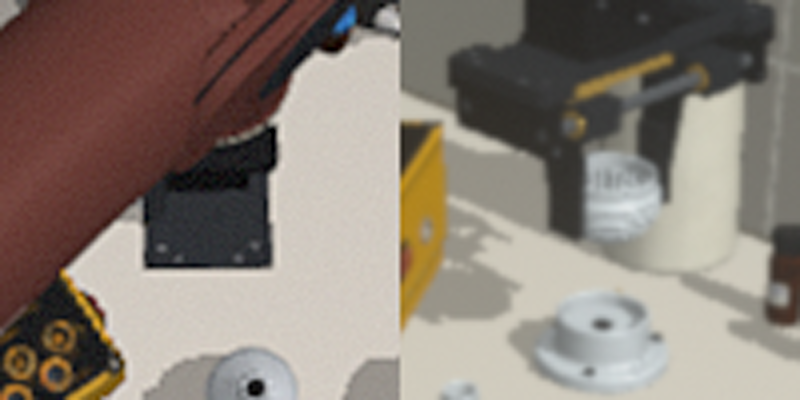

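```bash
python3 -m pendant '[{"x":0,"y":0.01,"z":0.2,"rx":0,"ry":0,"rz":0,"fingers":255},{"x":0,"y":0,"z":0.1,"rx":0,"ry":0,"rz":0,"fingers":255},{"x":0,"y":0,"z":0.04,"rx":0,"ry":0,"rz":0,"fingers":255},{"x":0,"y":0,"z":0.02,"rx":0,"ry":0,"rz":0,"fingers":255},{"x":0,"y":0,"z":0,"rx":0,"ry":0,"rz":0,"fingers":255}]'
```

```text
time: 7.3
tool_pos: [0.6329, -0.2626, 0.0438]
tool_rot: [0.706, 0.708, 0.0, 0.001]
wrist_force: [-1.1, -0.3, -1.3]
grip_width: 0.0612
grasp_force: 30.0
```

```bash
python3 -m pendant '[{"x":0,"y":0,"z":0.02,"rx":0,"ry":0,"rz":0,"fingers":255},{"x":0,"y":0,"z":0.015,"rx":0,"ry":0,"rz":0,"fingers":255},{"x":0,"y":0,"z":0,"rx":0,"ry":0,"rz":0,"fingers":255}]'
```

```text
time: 7.68
tool_pos: [0.6326, -0.2625, 0.038]
tool_rot: [0.706, 0.708, -0.0, 0.001]
wrist_force: [-1.1, -1.1, -1.8]
grip_width: 0.0613
grasp_force: 30.0
```

```bash
python3 -m pendant '[{"x":0,"y":0,"z":0.015,"rx":0,"ry":0,"rz":0,"fingers":255},{"x":0,"y":0,"z":0.015,"rx":0,"ry":0,"rz":0,"fingers":255},{"x":0,"y":0,"z":0,"rx":0,"ry":0,"rz":0,"fingers":255}]'
```

```text
time: 8.05
tool_pos: [0.6325, -0.2626, 0.0344]
tool_rot: [0.706, 0.708, 0.0, 0.001]
wrist_force: [-6.1, 1.1, 8.5]
grip_width: 0.0611
grasp_force: 30.0
```

```bash
python3 -m pendant '[{"x":0,"y":0,"z":0.012,"rx":0,"ry":0,"rz":0,"fingers":255},{"x":0,"y":0,"z":0,"rx":0,"ry":0,"rz":0,"fingers":255}]'
```

```text
time: 8.3
tool_pos: [0.6325, -0.2626, 0.0343]
tool_rot: [0.706, 0.708, 0.0, 0.001]
wrist_force: [-12.5, 5.7, 24.3]
grip_width: 0.0612
grasp_force: 30.0
```

```bash
python3 -m pendant '[{"x":0,"y":0,"z":0,"rx":0,"ry":0,"rz":0,"fingers":0},{"x":0,"y":0,"z":0,"rx":0,"ry":0,"rz":0,"fingers":0},{"x":0,"y":0,"z":0,"rx":0,"ry":0,"rz":0,"fingers":0},{"x":0,"y":0,"z":0,"rx":0,"ry":0,"rz":0,"fingers":0}]'
python3 -m pendant '[{"x":0,"y":0,"z":-0.28,"rx":0,"ry":0,"rz":0,"fingers":0},{"x":0,"y":0,"z":-0.28,"rx":0,"ry":0,"rz":0,"fingers":0},{"x":0,"y":0,"z":0,"rx":0,"ry":0,"rz":0,"fingers":0}]'
python3 -m pendant '[{"x":-0.297,"y":-0.253,"z":0,"rx":0,"ry":0,"rz":0,"fingers":0},{"x":-0.297,"y":-0.253,"z":0,"rx":0,"ry":0,"rz":0,"fingers":0},{"x":-0.297,"y":-0.253,"z":0,"rx":0,"ry":0,"rz":0,"fingers":0},{"x":-0.297,"y":-0.253,"z":0,"rx":0,"ry":0,"rz":0,"fingers":0},{"x":0,"y":0,"z":0,"rx":0,"ry":0,"rz":0,"fingers":0}]'
python3 - <<'E'
from h import *
t=snap('top','t3'); s=snap('scene','s3')
a=t['pixels'][130:230,250:350,::-1]; b=s['pixels'][170:270,280:380,::-1]
cv2.imwrite('pics/c4.png',cv2.resize(np.hstack([a,b]),None,fx=4,fy=4,interpolation=cv2.INTER_CUBIC)); print(r.read_state()['q'].round(2), r.read_state()['tool_pos'])
E
```

```text
time: 8.8
tool_pos: [0.6329, -0.2622, 0.0315]
tool_rot: [0.706, 0.709, -0.0, 0.001]
wrist_force: [0.5, 0.7, -0.3]
grip_width: 0.0856
grasp_force: 0.0
time: 9.18
tool_pos: [0.6342, -0.2635, 0.1192]
tool_rot: [0.706, 0.708, 0.001, 0.004]
wrist_force: [0.3, 0.6, -0.7]
grip_width: 0.0868
grasp_force: 0.0
time: 9.8
tool_pos: [0.4761, -0.4455, 0.1158]
tool_rot: [0.709, 0.705, -0.001, 0.001]
wrist_force: [0.7, 0.4, 1.0]
grip_width: 0.087
grasp_force: 0.0
[-0.05  0.61  1.04  1.62 -0.56  1.23  1.1 ] [ 0.48105164 -0.44108708  0.1151426 ]
```

View pics/c4.png

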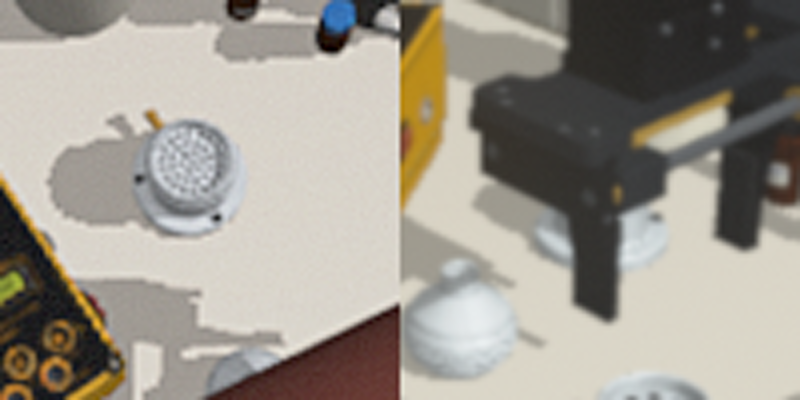

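Top view shows the fine stage sitting concentric on the base foot (crop (188,160)). On to the middle stage.

```bash
python3 -m pendant '[{"x":0,"y":0,"z":0.3,"rx":0,"ry":0,"rz":0,"fingers":0},{"x":0,"y":0,"z":0.3,"rx":0,"ry":0,"rz":0,"fingers":0},{"x":0,"y":0,"z":0.11,"rx":0,"ry":0,"rz":0,"fingers":0},{"x":0,"y":0,"z":0,"rx":0,"ry":0,"rz":0,"fingers":0},{"x":0,"y":0,"z":0,"rx":0,"ry":0,"rz":0,"fingers":0}]'
```

```text
time: 10.52
tool_pos: [0.4827, -0.4418, 0.011]
tool_rot: [0.706, 0.709, -0.0, 0.002]
wrist_force: [0.2, -0.3, -0.6]
grip_width: 0.0872
grasp_force: 0.0
```

Close and read the settled grasp, averaging a few periods.

```bash
python3 -m pendant '[{"x":0.005,"y":-0.01,"z":0.02,"rx":0,"ry":0,"rz":0,"fingers":0},{"x":0,"y":0,"z":0,"rx":0,"ry":0,"rz":0,"fingers":255},{"x":0,"y":0,"z":0,"rx":0,"ry":0,"rz":0,"fingers":255},{"x":0,"y":0,"z":0,"rx":0,"ry":0,"rz":0,"fingers":255},{"x":0,"y":0,"z":0,"rx":0,"ry":0,"rz":0,"fingers":255}]' 30
python3 -m pendant '[{"x":0,"y":0,"z":0,"rx":0,"ry":0,"rz":0,"fingers":255},{"x":0,"y":0,"z":0,"rx":0,"ry":0,"rz":0,"fingers":255}]'
```

```text
time: 11.15
tool_pos: [0.4803, -0.4405, 0.0064]
tool_rot: [0.706, 0.708, -0.0, 0.001]
wrist_force: [-0.6, 0.5, 0.6]
grip_width: 0.0611
grasp_force: 30.0
time: 11.4
tool_pos: [0.4802, -0.4404, 0.0064]
tool_rot: [0.706, 0.708, -0.0, 0.001]
wrist_force: [0.8, 0.3, 2.0]
grip_width: 0.0611
grasp_force: 30.0
```

```bash
python3 -m pendant '[{"x":0,"y":0,"z":-0.36,"rx":0,"ry":0,"rz":0,"fingers":255},{"x":0,"y":0,"z":-0.36,"rx":0,"ry":0,"rz":0,"fingers":255},{"x":0.298,"y":0.253,"z":0,"rx":0,"ry":0,"rz":0,"fingers":255},{"x":0.298,"y":0.253,"z":0,"rx":0,"ry":0,"rz":0,"fingers":255},{"x":0.298,"y":0.253,"z":0,"rx":0,"ry":0,"rz":0,"fingers":255}]'
python3 -m pendant '[{"x":0.298,"y":0.253,"z":0,"rx":0,"ry":0,"rz":0,"fingers":255},{"x":0,"y":0,"z":0,"rx":0,"ry":0,"rz":0,"fingers":255},{"x":0,"y":0,"z":0,"rx":0,"ry":0,"rz":0,"fingers":255},{"x":0,"y":0,"z":0,"rx":0,"ry":0,"rz":0,"fingers":255}]'
```

```text
time: 12.02
tool_pos: [0.5944, -0.304, 0.1141]
tool_rot: [0.706, 0.708, 0.0, 0.001]
wrist_force: [0.7, -0.3, -0.4]
grip_width: 0.0615
grasp_force: 30.0
time: 12.52
tool_pos: [0.63, -0.2625, 0.1143]
tool_rot: [0.707, 0.708, -0.0, 0.001]
wrist_force: [-0.1, 0.3, -2.0]
grip_width: 0.0612
grasp_force: 30.0
```

```bash
python3 -m pendant '[{"x":0.009,"y":0.013,"z":0.2,"rx":0,"ry":0,"rz":0,"fingers":255},{"x":0,"y":0,"z":0.08,"rx":0,"ry":0,"rz":0,"fingers":255},{"x":0,"y":0,"z":0.01,"rx":0,"ry":0,"rz":0,"fingers":255},{"x":0,"y":0,"z":0,"rx":0,"ry":0,"rz":0,"fingers":255},{"x":0,"y":0,"z":0,"rx":0,"ry":0,"rz":0,"fingers":255}]'
python3 -m pendant '[{"x":0,"y":0,"z":0.02,"rx":0,"ry":0,"rz":0,"fingers":255},{"x":0,"y":0,"z":0.02,"rx":0,"ry":0,"rz":0,"fingers":255},{"x":0,"y":0,"z":0,"rx":0,"ry":0,"rz":0,"fingers":255}]'
```

```text
time: 13.15
tool_pos: [0.6335, -0.26, 0.0717]
tool_rot: [0.706, 0.708, 0.0, 0.002]
wrist_force: [-0.1, 0.2, -1.7]
grip_width: 0.0613
grasp_force: 30.0
time: 13.52
tool_pos: [0.6329, -0.2596, 0.0644]
tool_rot: [0.706, 0.708, -0.0, 0.001]
wrist_force: [0.1, -0.7, -2.0]
grip_width: 0.0607
grasp_force: 30.0
```

```bash
python3 -m pendant '[{"x":-0.006,"y":-0.004,"z":0.013,"rx":0,"ry":0,"rz":0,"fingers":255},{"x":0,"y":0,"z":0.013,"rx":0,"ry":0,"rz":0,"fingers":255},{"x":0,"y":0,"z":0.008,"rx":0,"ry":0,"rz":0,"fingers":255},{"x":0,"y":0,"z":0,"rx":0,"ry":0,"rz":0,"fingers":255}]'
```

```text
time: 14.02
tool_pos: [0.6326, -0.2605, 0.0604]
tool_rot: [0.706, 0.708, 0.0, 0.001]
wrist_force: [-3.3, 2.4, 6.2]
grip_width: 0.0612
grasp_force: 30.0
```

Matches the expected seated height (0.0604). Press a little, release, go on to the coarse stage.

```bash
python3 -m pendant '[{"x":0,"y":-0.004,"z":0.012,"rx":0,"ry":0,"rz":0,"fingers":255},{"x":0,"y":0,"z":0,"rx":0,"ry":0,"rz":0,"fingers":255}]'
python3 -m pendant '[{"x":0,"y":0,"z":0,"rx":0,"ry":0,"rz":0,"fingers":0},{"x":0,"y":0,"z":0,"rx":0,"ry":0,"rz":0,"fingers":0},{"x":0,"y":0,"z":0,"rx":0,"ry":0,"rz":0,"fingers":0},{"x":0,"y":0,"z":0,"rx":0,"ry":0,"rz":0,"fingers":0}]'
python3 -m pendant '[{"x":0,"y":0,"z":-0.28,"rx":0,"ry":0,"rz":0,"fingers":0},{"x":0,"y":0,"z":-0.28,"rx":0,"ry":0,"rz":0,"fingers":0},{"x":0,"y":0,"z":0,"rx":0,"ry":0,"rz":0,"fingers":0}]'
python3 -c "
from h import *
print(r.read_state()['q'].round(2))"
```

```text
time: 14.28
tool_pos: [0.6326, -0.2606, 0.0602]
tool_rot: [0.706, 0.709, 0.001, 0.002]
wrist_force: [-5.8, 4.0, 18.0]
grip_width: 0.0615
grasp_force: 30.0
time: 14.78
tool_pos: [0.6319, -0.2605, 0.0576]
tool_rot: [0.706, 0.708, -0.0, 0.001]
wrist_force: [-0.5, 0.2, -0.1]
grip_width: 0.0859
grasp_force: 0.0
time: 15.15
tool_pos: [0.6332, -0.2616, 0.1453]
tool_rot: [0.706, 0.708, 0.001, 0.004]
wrist_force: [0.3, -0.1, -0.9]
grip_width: 0.087
grasp_force: 0.0
[-0.36  0.65  1.03  1.51 -0.57  1.3   0.74]
```

```bash
python3 -m pendant '[{"x":-0.12,"y":-0.35,"z":0,"rx":0,"ry":0,"rz":0,"fingers":0},{"x":-0.12,"y":-0.35,"z":0,"rx":0,"ry":0,"rz":0,"fingers":0},{"x":0,"y":-0.35,"z":0,"rx":0,"ry":0,"rz":0,"fingers":0},{"x":0.07,"y":-0.35,"z":0,"rx":0,"ry":0,"rz":0,"fingers":0},{"x":0.08,"y":-0.35,"z":0,"rx":0,"ry":0,"rz":0,"fingers":0}]'
python3 -m pendant '[{"x":0,"y":0,"z":0.25,"rx":0,"ry":0,"rz":0,"fingers":0},{"x":0,"y":0,"z":0,"rx":0,"ry":0,"rz":0,"fingers":0},{"x":0,"y":0,"z":0,"rx":0,"ry":0,"rz":0,"fingers":0}]'
python3 - <<'E'
from h import *
t=snap('top','t4'); s=snap('scene','s4')
print(locate(s,'cone',th=-6),r.read_state()['q'].round(2), r.read_state()['tool_pos'])
cv2.imwrite('pics/c5.png',cv2.resize(np.hstack([t['pixels'][130:230,250:350,::-1],s['pixels'][170:270,280:380,::-1]]),None,fx=4,fy=4,interpolation=cv2.INTER_CUBIC))
E
```

```text
time: 15.78
tool_pos: [0.3885, -0.2769, 0.1443]
tool_rot: [0.708, 0.706, -0.002, -0.007]
wrist_force: [0.1, 1.2, 1.7]
grip_width: 0.0873
grasp_force: 0.0
time: 16.15
tool_pos: [0.3912, -0.2778, 0.1089]
tool_rot: [0.708, 0.706, -0.003, -0.005]
wrist_force: [0.8, 0.1, -0.3]
grip_width: 0.0871
grasp_force: 0.0
(array([ 0.4801, -0.3002]), 0.92) [-0.63  0.2   1.28  2.04 -0.21  1.07  0.75] [ 0.39159703 -0.27813309  0.10909401]
```

View pics/c5.png

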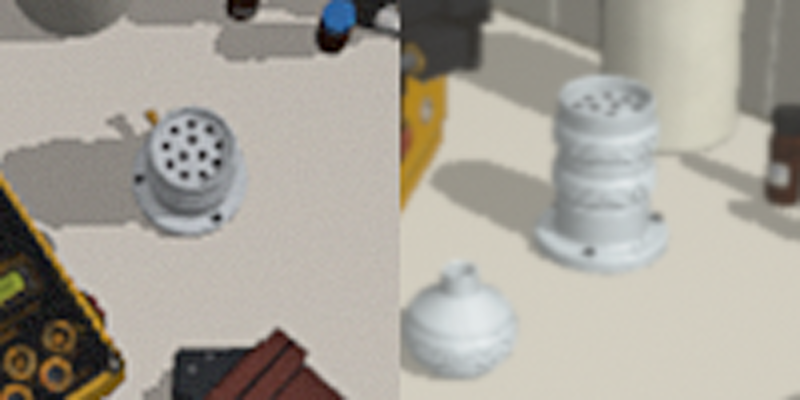

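Middle stage sits straight on the fine stage (scene crop (605,150)). The arm stalled near x=0.391 with joint 3 at 1.28; nudge on in small rows.

```bash
python3 -m pendant '[{"x":0,"y":-0.07,"z":0,"rx":0,"ry":0,"rz":0,"fingers":0},{"x":0.01,"y":-0.07,"z":0,"rx":0,"ry":0,"rz":0,"fingers":0},{"x":0.01,"y":0,"z":0,"rx":0,"ry":0,"rz":0,"fingers":0}]'
python3 -c "
from h import *
print(r.read_state()['q'].round(3),r.read_state()['tool_rot'])"
```

```text
time: 16.62
tool_pos: [0.3704, -0.2746, 0.1093]
tool_rot: [0.708, 0.706, -0.002, -0.005]
wrist_force: [0.6, -0.2, -0.2]
grip_width: 0.0865
grasp_force: 0.0
[-0.707  0.077  1.321  2.081 -0.084  1.054  0.653] [ 0.70804277  0.70615023 -0.00166892 -0.00495006]
```

```bash
python3 -m pendant '[{"x":0,"y":0,"z":0.2,"rx":0,"ry":0,"rz":0,"fingers":0},{"x":0,"y":0,"z":0.2,"rx":0,"ry":0,"rz":0,"fingers":0},{"x":0,"y":0,"z":0,"rx":0,"ry":0,"rz":0,"fingers":0}]'
python3 -c "
from h import *
from scipy.spatial.transform import Rotation as R
s=r.read_state();print(s['q'].round(3),s['tool_pos'])
print('turn units',(R.from_quat(s['tool_rot']).inv()*R.from_quat([.7071,.7071,0,0])).as_rotvec()/(np.pi/2))"
```

```text
time: 17.0
tool_pos: [0.3688, -0.274, 0.0478]
tool_rot: [0.708, 0.706, -0.003, -0.006]
wrist_force: [0.5, -0.5, 0.8]
grip_width: 0.0868
grasp_force: 0.0
[-0.522  0.276  1.198  2.137 -0.314  0.939  0.853] [ 0.36880647 -0.27396008  0.0477591 ]
turn units [-0.00873569 -0.00288369 -0.00172118]
```

```bash
python3 -m pendant '[{"x":-0.007,"y":0.003,"z":0.15,"rx":-0.009,"ry":-0.003,"rz":0,"fingers":0},{"x":0,"y":0,"z":0.12,"rx":0,"ry":0,"rz":0,"fingers":0},{"x":0,"y":0,"z":0,"rx":0,"ry":0,"rz":0,"fingers":0},{"x":0,"y":0,"z":0,"rx":0,"ry":0,"rz":0,"fingers":0}]'
```

```text
time: 17.5
tool_pos: [0.3714, -0.2753, 0.0099]
tool_rot: [0.708, 0.706, 0.003, 0.002]
wrist_force: [0.1, 0.3, -1.4]
grip_width: 0.0868
grasp_force: 0.0
```

```bash
python3 -m pendant '[{"x":0,"y":-0.01,"z":0.018,"rx":0.004,"ry":0.001,"rz":0,"fingers":0},{"x":0,"y":0,"z":0,"rx":0,"ry":0,"rz":0,"fingers":255},{"x":0,"y":0,"z":0,"rx":0,"ry":0,"rz":0,"fingers":255},{"x":0,"y":0,"z":0,"rx":0,"ry":0,"rz":0,"fingers":255},{"x":0,"y":0,"z":0,"rx":0,"ry":0,"rz":0,"fingers":255}]' 30
python3 -m pendant '[{"x":0,"y":0,"z":0,"rx":0,"ry":0,"rz":0,"fingers":255},{"x":0,"y":0,"z":0,"rx":0,"ry":0,"rz":0,"fingers":255}]'
```

```text
time: 18.12
tool_pos: [0.3691, -0.2747, 0.006]
tool_rot: [0.708, 0.706, 0.001, -0.001]
wrist_force: [-1.1, 1.0, 1.5]
grip_width: 0.0612
grasp_force: 30.0
time: 18.38
tool_pos: [0.3691, -0.2746, 0.006]
tool_rot: [0.708, 0.706, 0.001, -0.001]
wrist_force: [-0.1, -0.1, 2.6]
grip_width: 0.0612
grasp_force: 30.0
```

```bash
python3 -m pendant '[{"x":0,"y":0,"z":-0.31,"rx":0,"ry":0,"rz":0,"fingers":255},{"x":0,"y":0,"z":-0.31,"rx":0,"ry":0,"rz":0,"fingers":255},{"x":0,"y":0,"z":-0.31,"rx":0,"ry":0,"rz":0,"fingers":255},{"x":0,"y":0,"z":0,"rx":0,"ry":0,"rz":0,"fingers":255}]'
python3 -m pendant '[{"x":-0.1,"y":0.2,"z":0,"rx":0,"ry":0,"rz":0,"fingers":255},{"x":-0.1,"y":0.2,"z":0,"rx":0,"ry":0,"rz":0,"fingers":255},{"x":0,"y":0.2,"z":0,"rx":0,"ry":0,"rz":0,"fingers":255},{"x":0,"y":0,"z":0,"rx":0,"ry":0,"rz":0,"fingers":255}]'
python3 -c "
from h import *
s=r.read_state();print(s['q'].round(3))"
```

```text
time: 18.88
tool_pos: [0.371, -0.2707, 0.1335]
tool_rot: [0.706, 0.709, 0.007, -0.004]
wrist_force: [0.9, 0.3, -2.5]
grip_width: 0.0612
grasp_force: 30.0
time: 19.38
tool_pos: [0.4434, -0.2915, 0.1289]
tool_rot: [0.707, 0.708, -0.001, -0.012]
wrist_force: [-0.1, -0.2, -1.6]
grip_width: 0.0613
grasp_force: 30.0
[-0.496  0.363  1.206  1.893 -0.37   1.166  0.849]
```

```bash
python3 -m pendant '[{"x":0,"y":0.25,"z":-0.05,"rx":0,"ry":0,"rz":0,"fingers":255},{"x":0,"y":0.25,"z":-0.06,"rx":0,"ry":0,"rz":0,"fingers":255},{"x":0.07,"y":0.25,"z":0,"rx":0,"ry":0,"rz":0,"fingers":255},{"x":0.07,"y":0.25,"z":0,"rx":0,"ry":0,"rz":0,"fingers":255},{"x":0.067,"y":0.2,"z":0,"rx":0,"ry":0,"rz":0,"fingers":255}]'
python3 -m pendant '[{"x":0,"y":0,"z":0,"rx":0,"ry":0,"rz":0,"fingers":255},{"x":0,"y":0,"z":0,"rx":0,"ry":0,"rz":0,"fingers":255}]'
cat >> h.py <<'E'
def turn():
    from scipy.spatial.transform import Rotation as R
    s=r.read_state();print(s['q'].round(3),s['tool_pos'])
    print('turn units',(R.from_quat(s['tool_rot']).inv()*R.from_quat([.7071,.7071,0,0])).as_rotvec()/(np.pi/2))
E
python3 -c "
from h import *
turn()"
```

```text
time: 20.0
tool_pos: [0.6232, -0.2603, 0.1438]
tool_rot: [0.707, 0.707, 0.001, -0.012]
wrist_force: [-0.4, -0.4, -1.3]
grip_width: 0.0612
grasp_force: 30.0
time: 20.25
tool_pos: [0.6214, -0.2616, 0.1448]
tool_rot: [0.707, 0.707, 0.001, -0.012]
wrist_force: [-0.5, -1.1, -1.3]
grip_width: 0.0613
grasp_force: 30.0
[-0.341  0.643  1.023  1.51  -0.562  1.328  0.742] [ 0.62138776 -0.26155232  0.14478894]
turn units [-0.01007396 -0.01142469 -0.00074693]
```

```bash
python3 -m pendant '[{"x":0.007,"y":0.07,"z":0,"rx":-0.01,"ry":-0.0114,"rz":0,"fingers":255},{"x":0,"y":0,"z":0.2,"rx":0,"ry":0,"rz":0,"fingers":255},{"x":0,"y":0,"z":0.04,"rx":0,"ry":0,"rz":0,"fingers":255},{"x":0,"y":0,"z":0,"rx":0,"ry":0,"rz":0,"fingers":255},{"x":0,"y":0,"z":0,"rx":0,"ry":0,"rz":0,"fingers":255}]'
python3 -c "
from h import *
turn()"
```

```text
time: 20.88
tool_pos: [0.6338, -0.2602, 0.1113]
tool_rot: [0.707, 0.707, 0.001, 0.001]
wrist_force: [-0.1, 0.6, -1.0]
grip_width: 0.0612
grasp_force: 30.0
[-0.343  0.675  1.002  1.54  -0.589  1.251  0.747] [ 0.63383245 -0.26020378  0.11125281]
turn units [ 0.00236215  0.00015751 -0.0002716 ]
```

```bash
python3 -m pendant '[{"x":0,"y":-0.009,"z":0.03,"rx":0.002,"ry":0,"rz":0,"fingers":255},{"x":0,"y":0,"z":0.03,"rx":0,"ry":0,"rz":0,"fingers":255},{"x":0,"y":0,"z":0.02,"rx":0,"ry":0,"rz":0,"fingers":255},{"x":0,"y":0,"z":0,"rx":0,"ry":0,"rz":0,"fingers":255},{"x":0,"y":0,"z":0,"rx":0,"ry":0,"rz":0,"fingers":255}]'
```

```text
time: 21.5
tool_pos: [0.6322, -0.2598, 0.0982]
tool_rot: [0.707, 0.707, -0.0, -0.0]
wrist_force: [-0.2, 0.3, -0.4]
grip_width: 0.0612
grasp_force: 30.0
```

```bash
python3 -m pendant '[{"x":-0.003,"y":0,"z":0.015,"rx":0,"ry":0,"rz":0,"fingers":255},{"x":0,"y":0,"z":0.014,"rx":0,"ry":0,"rz":0,"fingers":255},{"x":0,"y":0,"z":0.008,"rx":0,"ry":0,"rz":0,"fingers":255},{"x":0,"y":0,"z":0,"rx":0,"ry":0,"rz":0,"fingers":255}]'
```

```text
time: 22.0
tool_pos: [0.6323, -0.2605, 0.094]
tool_rot: [0.707, 0.707, 0.0, -0.0]
wrist_force: [-4.9, 1.9, 9.7]
grip_width: 0.0614
grasp_force: 30.0
```

```bash
python3 -m pendant '[{"x":0,"y":0,"z":0.012,"rx":0,"ry":0,"rz":0,"fingers":255},{"x":0,"y":0,"z":0,"rx":0,"ry":0,"rz":0,"fingers":255}]'
python3 -m pendant '[{"x":0,"y":0,"z":0,"rx":0,"ry":0,"rz":0,"fingers":0},{"x":0,"y":0,"z":0,"rx":0,"ry":0,"rz":0,"fingers":0},{"x":0,"y":0,"z":0,"rx":0,"ry":0,"rz":0,"fingers":0},{"x":0,"y":0,"z":0,"rx":0,"ry":0,"rz":0,"fingers":0}]'
python3 -m pendant '[{"x":0,"y":0,"z":-0.25,"rx":0,"ry":0,"rz":0,"fingers":0},{"x":0,"y":0,"z":-0.25,"rx":0,"ry":0,"rz":0,"fingers":0},{"x":0,"y":0,"z":-0.25,"rx":0,"ry":0,"rz":0,"fingers":0},{"x":0,"y":0,"z":0,"rx":0,"ry":0,"rz":0,"fingers":0}]'
python3 -m pendant '[{"x":-0.068,"y":-0.25,"z":0,"rx":0,"ry":0,"rz":0,"fingers":0},{"x":-0.068,"y":-0.25,"z":0,"rx":0,"ry":0,"rz":0,"fingers":0},{"x":-0.068,"y":-0.25,"z":0,"rx":0,"ry":0,"rz":0,"fingers":0},{"x":-0.068,"y":-0.25,"z":0,"rx":0,"ry":0,"rz":0,"fingers":0},{"x":0,"y":0,"z":0,"rx":0,"ry":0,"rz":0,"fingers":0}]'
python3 - <<'E'
from h import *
t=snap('top','t6'); s=snap('scene','s6'); turn()
cv2.imwrite('pics/c6.png',cv2.resize(np.hstack([t['pixels'][130:230,250:350,::-1],s['pixels'][150:250,280:380,::-1]]),None,fx=4,fy=4,interpolation=cv2.INTER_CUBIC))
E
```

```text
time: 22.25
tool_pos: [0.6323, -0.2606, 0.0939]
tool_rot: [0.707, 0.707, 0.001, -0.0]
wrist_force: [-8.1, 5.3, 23.3]
grip_width: 0.0614
grasp_force: 30.0
time: 22.75
tool_pos: [0.632, -0.2602, 0.0905]
tool_rot: [0.707, 0.707, -0.0, -0.001]
wrist_force: [1.5, 0.3, 1.1]
grip_width: 0.0856
grasp_force: 0.0
time: 23.25
tool_pos: [0.6333, -0.2614, 0.2064]
tool_rot: [0.707, 0.707, 0.001, 0.002]
wrist_force: [0.4, -0.3, -0.6]
grip_width: 0.0869
grasp_force: 0.0
time: 23.88
tool_pos: [0.4792, -0.3021, 0.2028]
tool_rot: [0.709, 0.706, 0.0, -0.001]
wrist_force: [0.3, -0.3, -0.2]
grip_width: 0.0872
grasp_force: 0.0
[-0.5    0.353  1.219  1.736 -0.345  1.297  0.795] [ 0.48243895 -0.30037804  0.20294884]
turn units [-3.37404352e-04 -8.26493697e-04  9.75890985e-05]
```

View pics/c6.png

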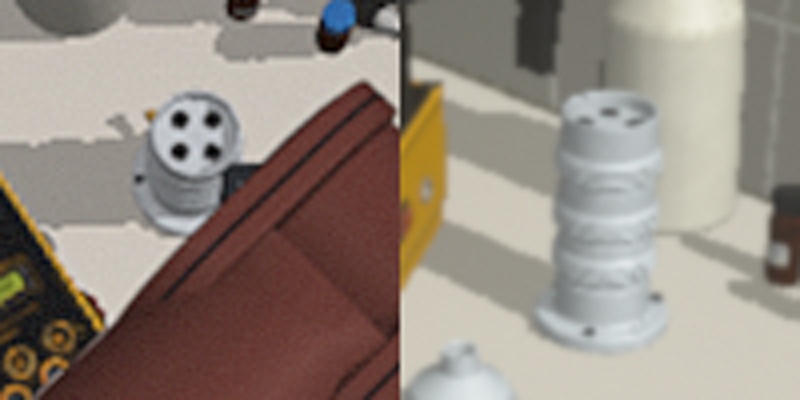

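Stack of three upright and seated (scene crop (605,200)). Now the cone.

```bash
python3 -m pendant '[{"x":0,"y":-0.01,"z":0.3,"rx":0,"ry":0,"rz":0,"fingers":0},{"x":0,"y":0,"z":0.3,"rx":0,"ry":0,"rz":0,"fingers":0},{"x":0,"y":0,"z":0.25,"rx":0,"ry":0,"rz":0,"fingers":0},{"x":0,"y":0,"z":0.2,"rx":0,"ry":0,"rz":0,"fingers":0},{"x":0,"y":0,"z":0,"rx":0,"ry":0,"rz":0,"fingers":0}]'
python3 -c "
from h import *
turn()"
```

```text
time: 24.6
tool_pos: [0.4798, -0.2998, 0.0436]
tool_rot: [0.707, 0.707, -0.001, -0.002]
wrist_force: [-0.6, 0.3, 0.4]
grip_width: 0.0869
grasp_force: 0.0
[-0.34   0.531  1.039  1.899 -0.532  1.027  0.931] [ 0.47981908 -0.2998272   0.04359255]
turn units [-0.0033613  -0.00082208  0.00049145]
```

```bash
python3 -m pendant '[{"x":-0.004,"y":0.005,"z":0.15,"rx":-0.002,"ry":0,"rz":0,"fingers":0},{"x":0,"y":0,"z":0.1,"rx":0,"ry":0,"rz":0,"fingers":0},{"x":0,"y":0,"z":0,"rx":0,"ry":0,"rz":0,"fingers":0},{"x":0,"y":0,"z":0,"rx":0,"ry":0,"rz":0,"fingers":0}]'
```

```text
time: 25.1
tool_pos: [0.4818, -0.3018, 0.0092]
tool_rot: [0.707, 0.707, 0.001, 0.001]
wrist_force: [-0.9, 0.4, 0.4]
grip_width: 0.0873
grasp_force: 0.0
```

```bash
python3 -m pendant '[{"x":0.006,"y":-0.007,"z":0.012,"rx":0,"ry":0,"rz":0,"fingers":0},{"x":0,"y":0,"z":0,"rx":0,"ry":0,"rz":0,"fingers":255},{"x":0,"y":0,"z":0,"rx":0,"ry":0,"rz":0,"fingers":255},{"x":0,"y":0,"z":0,"rx":0,"ry":0,"rz":0,"fingers":255},{"x":0,"y":0,"z":0,"rx":0,"ry":0,"rz":0,"fingers":255}]' 30
python3 -m pendant '[{"x":0,"y":0,"z":0,"rx":0,"ry":0,"rz":0,"fingers":255},{"x":0,"y":0,"z":0,"rx":0,"ry":0,"rz":0,"fingers":255}]'
python3 -m pendant '[{"x":0,"y":0,"z":-0.25,"rx":0,"ry":0,"rz":0,"fingers":255},{"x":0,"y":0,"z":-0.25,"rx":0,"ry":0,"rz":0,"fingers":255},{"x":0,"y":0,"z":-0.25,"rx":0,"ry":0,"rz":0,"fingers":255},{"x":0,"y":0,"z":-0.25,"rx":0,"ry":0,"rz":0,"fingers":255},{"x":0,"y":0,"z":-0.25,"rx":0,"ry":0,"rz":0,"fingers":255}]'
python3 -m pendant '[{"x":0,"y":0,"z":0,"rx":0,"ry":0,"rz":0,"fingers":255},{"x":0,"y":0,"z":0,"rx":0,"ry":0,"rz":0,"fingers":255}]'
python3 -c "
from h import *
turn()"
```

```text
time: 25.72
tool_pos: [0.4804, -0.3007, 0.0067]
tool_rot: [0.707, 0.707, 0.001, 0.001]
wrist_force: [0.1, -0.0, 1.6]
grip_width: 0.0613
grasp_force: 30.0
time: 25.98
tool_pos: [0.4803, -0.3006, 0.0066]
tool_rot: [0.707, 0.707, 0.001, 0.001]
wrist_force: [0.5, 0.2, 1.0]
grip_width: 0.0611
grasp_force: 30.0
time: 26.6
tool_pos: [0.4795, -0.3005, 0.195]
tool_rot: [0.707, 0.707, 0.001, 0.0]
wrist_force: [1.1, 0.6, -1.3]
grip_width: 0.0612
grasp_force: 30.0
time: 26.85
tool_pos: [0.4795, -0.3002, 0.1931]
tool_rot: [0.707, 0.707, 0.001, 0.0]
wrist_force: [0.0, 0.5, -1.6]
grip_width: 0.0611
grasp_force: 30.0
[-0.5    0.354  1.217  1.757 -0.348  1.275  0.801] [ 0.47951276 -0.30015189  0.19308924]
turn units [ 9.48886970e-04 -7.81042074e-04  7.59910270e-05]
```

```bash
python3 -m pendant '[{"x":0.053,"y":0.204,"z":0,"rx":0,"ry":0,"rz":0,"fingers":255},{"x":0.053,"y":0.204,"z":0,"rx":0,"ry":0,"rz":0,"fingers":255},{"x":0.053,"y":0.204,"z":0,"rx":0,"ry":0,"rz":0,"fingers":255},{"x":0.053,"y":0.204,"z":0,"rx":0,"ry":0,"rz":0,"fingers":255},{"x":0.053,"y":0.204,"z":0,"rx":0,"ry":0,"rz":0,"fingers":255}]'
python3 -m pendant '[{"x":0,"y":0,"z":0.12,"rx":0,"ry":0,"rz":0,"fingers":255},{"x":0,"y":0,"z":0.1,"rx":0,"ry":0,"rz":0,"fingers":255},{"x":0,"y":0,"z":0,"rx":0,"ry":0,"rz":0,"fingers":255},{"x":0,"y":0,"z":0,"rx":0,"ry":0,"rz":0,"fingers":255}]'
python3 -c "
from h import *
turn()"
```

```text
time: 27.48
tool_pos: [0.6331, -0.2604, 0.1921]
tool_rot: [0.707, 0.707, 0.0, -0.001]
wrist_force: [0.1, -0.8, -2.0]
grip_width: 0.0612
grasp_force: 30.0
time: 27.98
tool_pos: [0.6324, -0.2614, 0.1617]
tool_rot: [0.707, 0.707, 0.001, 0.001]
wrist_force: [0.1, -0.2, -1.3]
grip_width: 0.0611
grasp_force: 30.0
[-0.355  0.634  1.035  1.488 -0.554  1.333  0.724] [ 0.63241525 -0.26139926  0.16174342]
turn units [ 0.00156893 -0.00029721 -0.00069456]
```

```bash
python3 -m pendant '[{"x":0.006,"y":-0.002,"z":0.06,"rx":0,"ry":0,"rz":0,"fingers":255},{"x":0,"y":0,"z":0.05,"rx":0,"ry":0,"rz":0,"fingers":255},{"x":0,"y":0,"z":0.025,"rx":0,"ry":0,"rz":0,"fingers":255},{"x":0,"y":0,"z":0,"rx":0,"ry":0,"rz":0,"fingers":255},{"x":0,"y":0,"z":0,"rx":0,"ry":0,"rz":0,"fingers":255}]'
```

```text
time: 28.6
tool_pos: [0.6328, -0.2601, 0.1414]
tool_rot: [0.707, 0.707, 0.001, 0.001]
wrist_force: [0.8, -0.4, -1.9]
grip_width: 0.0613
grasp_force: 30.0
```

```bash
python3 -m pendant '[{"x":-0.003,"y":-0.004,"z":0.015,"rx":0,"ry":0,"rz":0,"fingers":255},{"x":0,"y":0,"z":0.014,"rx":0,"ry":0,"rz":0,"fingers":255},{"x":0,"y":0,"z":0.01,"rx":0,"ry":0,"rz":0,"fingers":255},{"x":0,"y":0,"z":0,"rx":0,"ry":0,"rz":0,"fingers":255}]'
```

```text
time: 29.1
tool_pos: [0.6322, -0.2608, 0.1366]
tool_rot: [0.707, 0.707, 0.001, 0.001]
wrist_force: [-3.5, 1.9, 7.6]
grip_width: 0.0614
grasp_force: 30.0
```

```bash
python3 -m pendant '[{"x":0,"y":0,"z":0.013,"rx":0,"ry":0,"rz":0,"fingers":255},{"x":0,"y":0,"z":0,"rx":0,"ry":0,"rz":0,"fingers":255}]'
python3 -m pendant '[{"x":0,"y":0,"z":0,"rx":0,"ry":0,"rz":0,"fingers":0},{"x":0,"y":0,"z":0,"rx":0,"ry":0,"rz":0,"fingers":0},{"x":0,"y":0,"z":0,"rx":0,"ry":0,"rz":0,"fingers":0},{"x":0,"y":0,"z":0,"rx":0,"ry":0,"rz":0,"fingers":0}]'
python3 -m pendant '[{"x":0,"y":0,"z":-0.25,"rx":0,"ry":0,"rz":0,"fingers":0},{"x":0,"y":0,"z":-0.25,"rx":0,"ry":0,"rz":0,"fingers":0},{"x":0,"y":0,"z":-0.25,"rx":0,"ry":0,"rz":0,"fingers":0},{"x":0,"y":0,"z":-0.2,"rx":0,"ry":0,"rz":0,"fingers":0},{"x":0,"y":0,"z":0,"rx":0,"ry":0,"rz":0,"fingers":0}]'
python3 -m pendant '[{"x":-0.25,"y":-0.2,"z":0,"rx":0,"ry":0,"rz":0,"fingers":0},{"x":-0.25,"y":-0.2,"z":0,"rx":0,"ry":0,"rz":0,"fingers":0},{"x":-0.25,"y":-0.2,"z":0,"rx":0,"ry":0,"rz":0,"fingers":0},{"x":-0.25,"y":-0.2,"z":0,"rx":0,"ry":0,"rz":0,"fingers":0},{"x":0,"y":0,"z":0,"rx":0,"ry":0,"rz":0,"fingers":0}]'
python3 - <<'E'
from h import *
t=snap('top','t7'); s=snap('scene','s7'); turn()
cv2.imwrite('pics/c7.png',cv2.resize(np.hstack([t['pixels'][120:320,240:440,::-1],s['pixels'][130:330,260:460,::-1]]),None,fx=2,fy=2,interpolation=cv2.INTER_CUBIC))
print(proj(s,(.6322,-.2610,.186)),proj(t,(.6322,-.2610,.186)))
E
```

```text
time: 29.35
tool_pos: [0.6324, -0.2612, 0.1365]
tool_rot: [0.707, 0.707, 0.002, 0.001]
wrist_force: [-6.8, 3.4, 21.4]
grip_width: 0.0612
grasp_force: 30.0
time: 29.85
tool_pos: [0.632, -0.2605, 0.1332]
tool_rot: [0.707, 0.707, 0.001, 0.001]
wrist_force: [0.0, -0.0, -0.3]
grip_width: 0.0856
grasp_force: 0.0
time: 30.48
tool_pos: [0.6324, -0.2615, 0.2784]
tool_rot: [0.707, 0.707, 0.002, 0.002]
wrist_force: [0.3, -1.2, -0.4]
grip_width: 0.0873
grasp_force: 0.0
time: 31.1
tool_pos: [0.5075, -0.4142, 0.2752]
tool_rot: [0.71, 0.704, 0.0, 0.001]
wrist_force: [0.4, -0.5, -0.4]
grip_width: 0.0872
grasp_force: 0.0
[-0.137  0.509  1.111  1.407 -0.456  1.499  0.952] [ 0.51152507 -0.41044942  0.27478798]
turn units [ 0.00126012 -0.00085587 -0.0007406 ]
(np.float64(333.17125782596), np.float64(157.25607553104044)) (np.float64(299.3842124373383), np.float64(158.50364599675262))
```

View pics/c7.png

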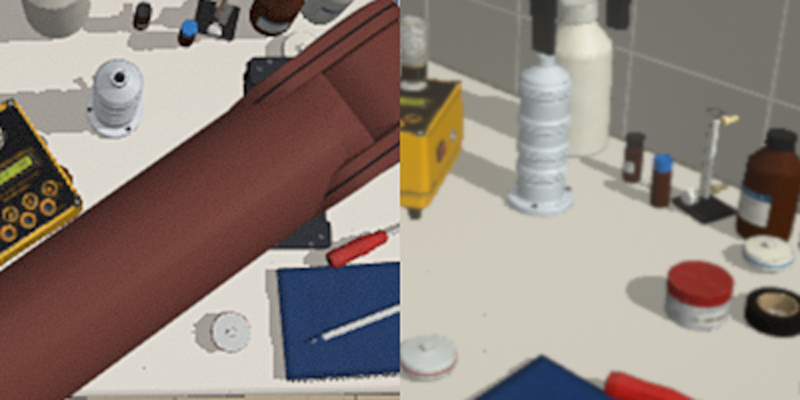

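The impactor stands complete and upright: the cone tip is at scene px (333,157), exactly where a fully seated stack should show. The tin, cassette and vial are undisturbed, and the arm is clear of everything.

```bash
python3 -c "
from h import *
print(r.close_job())"
```

```text
the job is handed in; nothing more can be done
None
```

The cascade impactor is back together on its base (fine, middle, coarse, then inlet cone), each part seated at its expected height; the cassette, tin and vial were not moved, and I handed the job in at about 31 s.

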